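Open the disc cutter's slot for the next strip

ROBOT

A 6-joint arm with a two-finger parallel gripper is mounted at the origin on a cart in front of the work surface, level with it; the furniture and walls round the work are solid. World frame = base frame: x ahead of the robot, y to its left, z up, the work surface at z = 0. Lengths are in m, angles in rad, forces in N, time in s.
With the tool pointing down it reaches from about 0.325 to 0.85 m from the base axis. Payload 4.4 kg.
Tool frame: the origin (TCP) lies on the centre line of the jaws, within the pads' length; the fingertips stand 17 mm ahead of it and the grasp point (between the pads) lies 2 mm behind it (tcp_to_tips is the distance from the TCP to the fingertips, in m); z points along the fingers, y is the direction in which the jaws open and shut (so a half turn about z gives the same grasp; the last joint's range is limited). The gripper opens to 94 mm and grips with 3 to 60 N. Pads are 16 mm wide; open, the fingers measure 119 mm over their backs; the gripper's body (75 mm by 177 mm) begins 78 mm behind the grasp point.
Start: joints at [0.955, 0.207, 1.542, -0, 1.393, -0.15], TCP at [0.258, 0.514, 0.222] pointing down, gripper open.
Joint ranges: [-2.73, 2.73], [-0.86, 2.22], [0.23, 2.46], [-1.11, 4.25], [0.08, 2.63], [-2.82, 2.82]. Speed limits (rad/s): [2.79, 2.79, 3.14, 3.14, 3.14, 3.14].

INTERFACE

Orientations are given as a unit quaternion [x, y, z, w].
In Python, from rig import get_state, get_image, get_calibration, finish_job, tcp_to_tips gives the robot as it stands.
- The arm moves only by the shell command python3 -m pendant 'ROWS' [OPENING] [FORCE]. ROWS is JSON, a list of rows, each a list of 4 numbers: the shift along the tool's x, y, z in mm, then the turn about the tool's z in rad. In form: [[tx, ty, tz, twist], ...]. A call has 1 to 12 rows; each row shifts and turns the commanded pose from where the row before left it, along the tool's axes as they then stand; what a row does not reach is not made up. A row lasts 1/12 s, in which the tool goes at most 41.7 mm and 7.16 degrees, less where a joint would pass 70% of its speed; a pose out of reach is approached as far as the arm can. A call with a gripper value outside its range is refused whole. OPENING is the opening, from 0 (shut) to 1 (fully open), set as the call begins (- or left out, the last holds). The fingers move at their own pace and stop on an object; FORCE is the grip in N (left out, the last holds). Time passes only in rows, so rows that do not move let the fingers close. It gives the time, the measured TCP pose, the force and the opening at its end, in the units of the state.
- get_state(): the state, without advancing time (a new reading comes with each control period).
- get_image(name): name is "scene" or "top" or "wrist"; returns (picture, depth): 480x640x3 uint8, red, green, blue; 480x640 float32, m along the optical axis (not along the pixel's ray), 0 where there is no reading.
- get_calibration(name): a dict with "mtx" (3x3 intrinsics, pixels), "R" (3x3) and "t" (3): a world point X has camera coordinates R X + t. Camera axes: x right, y down, z forward; pixel columns grow to the right and rows downward; lengths in m; the calibration is good to about 2 mm. A picture is of the moment at which its call begins: read the wrist's pose just before it. get_calibration takes no time and is no camera call; for the wrist camera it gives the pose at the moment of the call.
- finish_job(): hands the job in, once; it reports no verdict.
The state is a dict: "t": time; "joint_positions": joint angles; "joint_vel": joint speeds; "tau": joint torques, N m; "tool_pos": TCP position; "tcp_rot": TCP orientation; "wrist_force": force on the tool from outside, world axes, zero at the start; "torque": the same for the moment, N m; "width": finger opening in m.
Only numpy, scipy, OpenCV 4.12 (cv2) and the standard library are available. Lean on these libraries where they do the work, as an engineer would, in place of code of your own. Each camera call takes 0.05 s, during which the arm holds its last target.

TASK

The disc cutter needs its widest station opened so that I can slide the next brass strip into the slot. Slide the brass keeper bar out to its stop by its upright black knob so that its teeth no longer hold the punches down, then draw the thickest punch straight up, without binding, until its cutting end is clear of the sheet slot while at least half of the guide bore's depth still surrounds it. Finish with the gripper still holding it there, still and upright; leave the other two punches seated and the things round about alone.

Things in the scene. Friction and masses are not known exactly. Their poses are not given: they have to be found in the camera images.
- cutter: Steel disc cutter, 72 (x) x 136 (y) mm, on a pale wooden base block 92 x 184 x 30 mm; fixed. Origin: centre of the block's underside, on the bench; z up. Die plate 30 to 46 mm, open sheet slot 46 to 50 mm, guide plate 50 to 86 mm. Three upright through bores, 1 mm wider than the 22, 16 and 12 mm punches in them, at (x, y) = (0, -40), (-3, 2), (-5, 42) mm.
- punch_large: Thickest punch: loose round steel rod, 22 mm thick, 110 mm long, 0.26 to 0.43 kg, upright in the cutter's -y end bore. Origin: centre of its lower (cutting) end; z up to the head. Stop collar 34 mm wide, 50 to 56 mm above the origin; above it 54 mm of plain shank to hold.
- punch_large_head (a point): Centre of the thickest punch's flat top, 110 mm above its cutting end. Seated (collar resting on the guide plate) it is 146 mm above the bench and the cutting end 14 mm below the guide plate's underside: 14 mm of rise clears the slot, at 32 mm half of the guide (18 mm) is left, at 50 mm the punch is out.
- punch_medium: Like the thickest punch, but 16 mm thick with a 28 mm collar; in the middle bore. Stays seated.
- punch_small: Like the thickest punch, but 12 mm thick with a 24 mm collar; in the bore at the cutter's +y end. Stays seated.
- keeper (a joint): Slide of the brass keeper bar along the cutter's -y, 0 to 0.022 m. At 0 its teeth lie 1.5 mm above the front (-x) edges of the collars and stop the punches rising; 0.022 is its stop, all teeth clear. About 2.5 N of friction; it stays where it is left and cannot lift off. The bar runs along the cutter's front; its top is 99 mm above the bench.
- keeper_knob (a point): Centre of the top of the keeper bar's upright round black knob, 16 mm thick, 31 mm tall above the bar, its top 130 mm above the bench. It stands beyond the cutter's -y end, next to the thickest punch (bar closed: x -26, y -94 mm in the cutter's frame), and moves with the bar.
- yellow_pot: Bystander: yellow pot with a screw lid, 30 mm wide, 36 mm tall, behind the cutter. Origin: centre of its underside.
- burr_case: Bystander: low round red case, 36 mm wide, 16 mm tall, left of the sandblast cabinet. Origin: centre of its underside.
- dapping_block: Bystander: steel cube of 36 mm, left of the sandblast cabinet. Origin: centre of its underside.
Mind the look-alikes: they are no part of the job. What is shaped like the punch_medium but green is not meant.

How it is judged:
On the way, in this order (a step that is already met when the one before it is completed fails the run):
1. the keeper bar is slid out to its stop (value of joint keeper above 0.019 m), for 0.2 s.
2. the thickest punch is drawn up clear of the slot, in the gripper, half or more of the guide still round it (z of punch_large in the frame of cutter between 0.05 and 0.068 m and contact force between the fingers and punch_large above 1 N), for 0.2 s.
At the end, for the whole second after the job is handed in: Held still in the gripper through the last second: thickest punch raised 14 to 32 mm, upright within 0.05 rad, pressing on the cutter with under 15 N; keeper bar within 3 mm of its stop; other two punches within 3 mm of seated (all of step 2 and angle between the z axis of punch_large and the z axis of cutter, either way round below 0.05 rad and contact force between punch_large and cutter below 15 N and linear speed of punch_large below 0.01 m/s and value of joint keeper above 0.019 m and z of each of punch_medium, punch_small in the frame of cutter below 0.039 m); the arm keeps its last pose, push and grip.
It fails at once if the thickest punch pulled right out of the guide (z of punch_large in the frame of cutter above 0.085 m).
It fails at once if the punch forced hard against its bore (over 60 N) (contact force between punch_large and cutter above 60 N).
It fails at once if another punch drawn up (z of any of punch_medium, punch_small in the frame of cutter above 0.044 m).
It fails at once if a bystander pushed away (distance of any of yellow_pot, burr_case, dapping_block from where it was at the start of the episode above 0.02 m).
It also fails if it takes over 45 s, if anything falls off the work surface, if the arm or the gripper's body presses on something with over 40 N, if the wrist force passes 120 N, or if a joint passes its speed limit or range.

## Working session

There is one attempt and no reset: what is moved stays moved. The work goes in short steps, Python scripts to look and compute and a shell command to move; the robot and the scene stay as the last step left them, time stands still between calls to the robot, and variables do not carry over. Pictures are saved under pics/ and viewed, and the job is handed in when it is done.

```bash
mkdir -p pics; ls; python3 - <<'E'
from rig import *
import cv2,numpy as np
s=get_state();print(s)
for n in ("scene","top"):
    p,d=get_image(n);cv2.imwrite(f"pics/{n}0.png",p[:,:,::-1]);np.savez(f"{n}0.npz",p=p,d=d)
    print(n,get_calibration(n))
print(tcp_to_tips)
E
```

```text
pics
{'t': 0.0, 'joint_positions': array([ 9.54486098e-01,  2.07407767e-01,  1.54292815e+00, -1.95056219e-06,
        1.39346526e+00, -1.50531274e-01]), 'joint_vel': array([-2.79680054e-04,  2.68709481e-06,  7.60733049e-04, -1.24928110e-03,
       -3.14795578e-04, -1.38529986e-03]), 'tau': array([-1.00675129e-04, -3.70874834e+01, -2.81421483e+01,  6.98073185e-02,
        3.60862655e-02, -1.83388197e-04]), 'tool_pos': array([0.25783153, 0.51311379, 0.22130994]), 'tcp_rot': array([ 2.30789646e-01,  9.73003042e-01, -1.02443905e-03, -4.12208022e-04]), 'wrist_force': array([ 0.29372779, -0.31862902,  0.19066219]), 'torque': array([0.00171302, 0.0050264 , 0.04350885]), 'width': 0.09396740797843123}
scene {'mtx': array([[493.44509484,   0.        , 319.49265848],
       [  0.        , 493.44509484, 231.80784317],
       [  0.        ,   0.        ,   1.        ]]), 'R': array([[-0.35925702, -0.93321553,  0.00656954],
       [-0.75999929,  0.28847464, -0.58239459],
       [ 0.54160453, -0.21422219, -0.81287969]]), 't': array([0.07057352, 0.52275388, 0.64231998])}
top {'mtx': array([[527.2240242 ,   0.        , 317.69079572],
       [  0.        , 527.2240242 , 244.17729042],
       [  0.        ,   0.        ,   1.        ]]), 'R': array([[ 0.02570844, -0.99964897, -0.00640408],
       [-0.99680105, -0.0251492 , -0.0758629 ],
       [ 0.07567521,  0.00833392, -0.99709769]]), 't': array([-0.13992222,  0.51642766,  1.14460429])}
0.017
```

View pics/scene0.png

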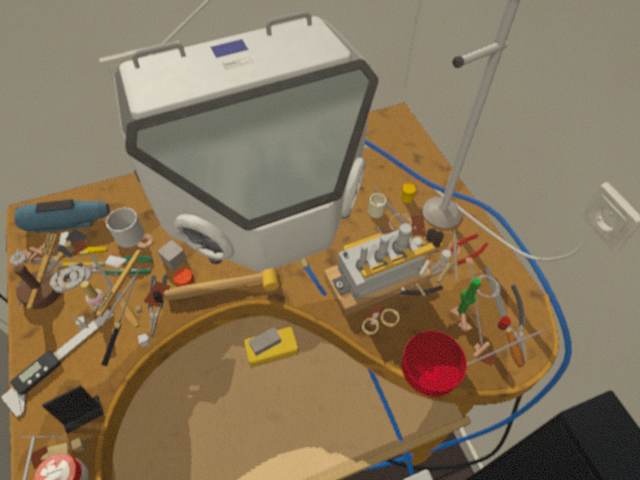

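View pics/top0.png

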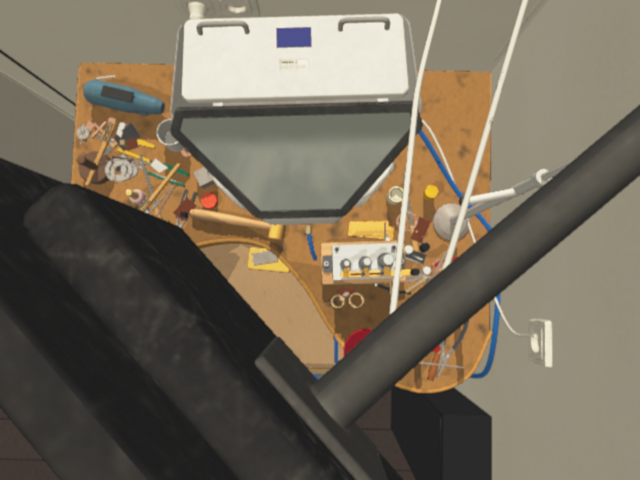

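```bash
cat > h.py <<'E'
from rig import *
import cv2,numpy as np
def back(n,u,v,d,c=None):
    c=c or get_calibration(n);K=c["mtx"]
    x=np.array([(u-K[0,2])/K[0,0]*d,(v-K[1,2])/K[1,1]*d,d]);return c["R"].T@(x-c["t"])
def plane(n,u,v,z,c=None):
    c=c or get_calibration(n);K=c["mtx"]
    r=c["R"].T@np.array([(u-K[0,2])/K[0,0],(v-K[1,2])/K[1,1],1]);o=-c["R"].T@c["t"]
    return o+r*(z-o[2])/r[2]
def proj(n,X,c=None):
    c=c or get_calibration(n);q=c["mtx"]@(c["R"]@np.asarray(X)+c["t"]);return q[:2]/q[2]
E
python3 - <<'E'
from h import *
for n,(x0,y0,x1,y1) in dict(scene=(310,200,470,320),top=(300,200,460,320)).items():
    p=np.load(n+"0.npz")["p"][y0:y1,x0:x1,::-1]
    cv2.imwrite(f"pics/{n}0z.png",cv2.resize(p,None,fx=5,fy=5,interpolation=cv2.INTER_CUBIC))
d=np.load("top0.npz")["d"]
for u,v in [(430,60),(413,175),(397,290),(515,60),(480,165),(445,280),(490,195),(450,220),(540,178),(365,262)]:
    print(u,v,d[v,u],back("top",u,v,d[v,u]).round(3))
d=np.load("scene0.npz")["d"]
for u,v in [(480,130),(500,45),(460,62),(442,210),(435,238),(404,230),(345,285)]:
    print(u,v,d[v,u],back("scene",u,v,d[v,u]).round(3))
E
```

```text
430 60 1.2039673 [ 0.949 -0.372  0.009]
413 175 1.1935617 [ 0.684 -0.338 -0.   ]
397 290 0.40848807 [ 0.429 -0.195  0.769]
515 60 1.1040914 [ 0.91  -0.531  0.105]
480 165 1.195924 [ 0.711 -0.49  -0.002]
445 280 0.29906487 [ 0.436 -0.207  0.879]
490 195 0.7752136 [ 0.569 -0.381  0.41 ]
450 220 1.159355 [ 0.58  -0.416  0.026]
540 178 0.6879861 [ 0.577 -0.419  0.498]
365 262 1.0356044 [ 0.478 -0.222  0.144]
480 130 1.0091125 [ 0.662 -0.53   0.129]
500 45 0.7119728 [ 0.572 -0.421  0.406]
460 62 0.6841079 [ 0.554 -0.344  0.408]
442 210 1.02818 [ 0.574 -0.419  0.018]
435 238 0.8614454 [ 0.461 -0.317  0.121]
404 230 0.8393314 [ 0.48  -0.262  0.147]
345 285 0.9035446 [ 0.473 -0.156  0.035]
```

View pics/scene0z.png

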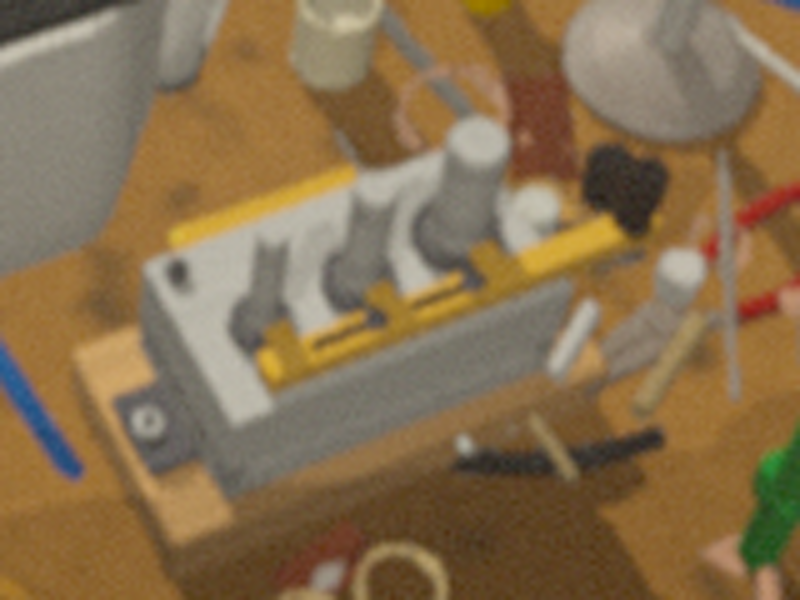

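View pics/top0z.png

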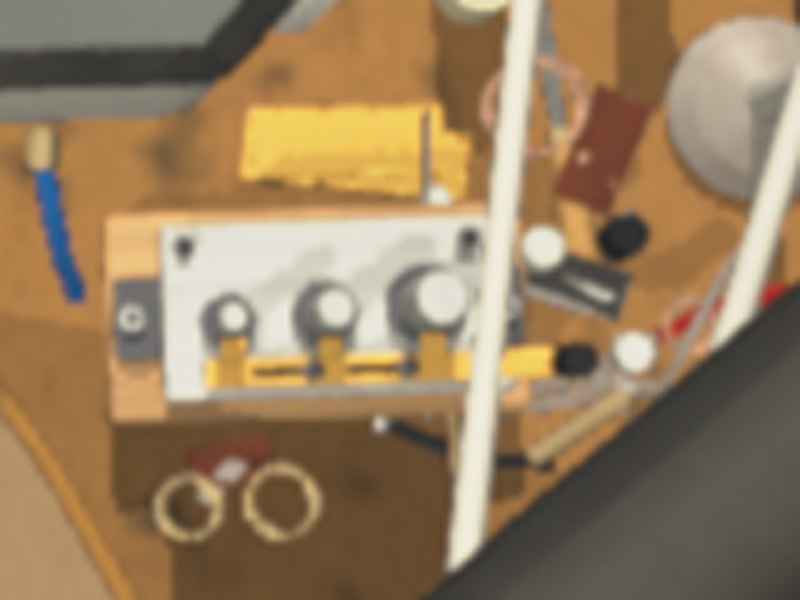

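```bash
python3 - <<'E'
from h import *
d=np.load("top0.npz")["d"]
# white rods
for v in range(5,310,20):
    us=[u for u in range(380,640) if 0<d[v,u]<0.95 and u<560]
    if us:
        dd=d[v,us]; print(v,[(u,back("top",u,v,d[v,u]).round(2).tolist()) for u in us[::max(1,len(us)//4)]][:5])
print("knobA",plane("top",300+575/5,200+360/5,.13),"B",plane("top",300+622/5,200+237/5,.13))
for q in [(600,170),(645,185)]: print(plane("scene",310+q[0]/5,200+q[1]/5,.13), back("scene",310+q[0]/5,200+q[1]/5,np.load("scene0.npz")["d"][200+q[1]//5,310+q[0]//5]))
for q in [(575,360),(622,237),(545,247),(635,352)]: print('top',q,back("top",300+q[0]/5,200+q[1]/5,d[200+q[1]//5,300+q[0]//5]))
for nm,n,o,q in [("L","top",(300,200),(441,298)),("M","top",(300,200),(336,307)),("S","top",(300,200),(234,316)),("L","scene",(310,200),(479,138)),("M","scene",(310,200),(370,190)),("S","scene",(310,200),(268,242))]:
    print(nm,n,plane(n,o[0]+q[0]/5,o[1]+q[1]/5,.146).round(4))
ds=np.load("scene0.npz")["d"]
for u,v in [(500,45),(490,48),(480,53),(470,58),(460,62),(515,3),(130,58),(205,5)]: print(u,v,back("scene",u,v,ds[v,u]).round(3))
E
```

```text
5 [(436, [0.74, -0.25, 0.63]), (523, [0.67, -0.3, 0.75]), (548, [0.94, -0.53, 0.27]), (554, [0.93, -0.53, 0.29])]
25 [(380, [0.88, -0.23, 0.3]), (393, [0.88, -0.25, 0.31]), (406, [0.89, -0.27, 0.29]), (519, [0.66, -0.3, 0.74]), (558, [0.88, -0.53, 0.31])]
45 [(380, [0.84, -0.23, 0.3]), (395, [0.84, -0.25, 0.31]), (410, [0.85, -0.28, 0.29]), (546, [0.87, -0.53, 0.26])]
65 [(380, [0.81, -0.23, 0.31]), (395, [0.81, -0.25, 0.3]), (411, [0.82, -0.29, 0.27]), (508, [0.62, -0.29, 0.75]), (559, [0.81, -0.53, 0.31])]
85 [(380, [0.77, -0.23, 0.31]), (395, [0.77, -0.25, 0.31]), (412, [0.79, -0.29, 0.26]), (545, [0.8, -0.53, 0.26])]
105 [(380, [0.74, -0.23, 0.31]), (396, [0.74, -0.26, 0.31]), (412, [0.74, -0.28, 0.3]), (497, [0.58, -0.28, 0.75]), (559, [0.74, -0.53, 0.31])]
125 [(380, [0.71, -0.23, 0.28]), (397, [0.71, -0.26, 0.28]), (413, [0.58, -0.22, 0.71]), (491, [0.57, -0.27, 0.75]), (559, [0.71, -0.53, 0.31])]
145 [(380, [0.68, -0.24, 0.26]), (394, [0.68, -0.26, 0.26]), (408, [0.56, -0.21, 0.72]), (543, [0.69, -0.53, 0.25]), (557, [0.68, -0.53, 0.3])]
165 [(380, [0.65, -0.24, 0.24]), (473,
[... 1267 characters left out ...]
6414  0.13      ] [ 0.45580066 -0.32036149  0.1286962 ]
top (575, 360) [ 0.46093075 -0.32259467  0.12830761]
top (622, 237) [ 0.51647096 -0.35635227  0.04806747]
top (545, 247) [ 0.51174571 -0.32434406  0.04214   ]
top (635, 352) [ 0.46752398 -0.36425582  0.03889385]
L top [ 0.4834 -0.2667  0.146 ]
M top [ 0.4788 -0.2257  0.146 ]
S top [ 0.4743 -0.1858  0.146 ]
L scene [ 0.4838 -0.2676  0.146 ]
M scene [ 0.4774 -0.2234  0.146 ]
S scene [ 0.4704 -0.1828  0.146 ]
500 45 [ 0.572 -0.421  0.406]
490 48 [ 0.57  -0.402  0.407]
480 53 [ 0.563 -0.382  0.408]
470 58 [ 0.559 -0.363  0.407]
460 62 [ 0.554 -0.344  0.408]
515 3 [ 0.572 -0.422  0.469]
130 58 [0.943 0.092 0.267]
205 5 [ 0.949 -0.064  0.335]
```

```bash
python3 -m pendant '[[-25,-30,0,0],[-25,-30,0,0],[-25,-30,0,0],[-25,-30,0,0],[-25,-30,0,0],[-25,-30,0,0],[-25,-30,0,0],[-25,-30,0,0],[-25,-30,0,0],[-25,-30,0,0],[-25,-30,0,0],[0,0,0,0]]' 0.5 20
```

```text
t: 1.1
tool_pos: [0.357, 0.0893, 0.2224]
tcp_rot: [0.236, 0.972, -0.002, 0.001]
wrist_force: [-0.2, 0.2, -0.1]
width: 0.047
```

```bash
python3 -m pendant '[[0,0,0,0.115],[0,0,0,0.115],[0,0,0,0.115],[0,0,0,0.115],[0,0,0,0.115],[0,0,0,0.115],[0,0,0,0.115],[0,0,0,0.115],[0,0,0,0.115],[0,0,0,0]]'; python3 - <<'E'
from h import *
from scipy.spatial.transform import Rotation as R
s=get_state();print(R.from_quat(s["tcp_rot"]).as_matrix().round(3),s["tool_pos"],s["joint_positions"].round(2))
p,d=get_image("scene");cv2.imwrite("pics/s1.png",p[:,:,::-1])
p,d=get_image("top");cv2.imwrite("pics/t1.png",p[:,:,::-1])
E
```

```text
t: 1.93
tool_pos: [0.3553, 0.096, 0.2221]
tcp_rot: [0.682, 0.731, -0.0, -0.0]
wrist_force: [0.3, -0.0, -0.6]
width: 0.0469
[[-0.069  0.998 -0.001]
 [ 0.998  0.069  0.   ]
 [ 0.    -0.001 -1.   ]] [0.35526871 0.09601344 0.22206465] [ 0.03 -0.27  2.    0.    1.41 -0.04]
```

View pics/s1.png

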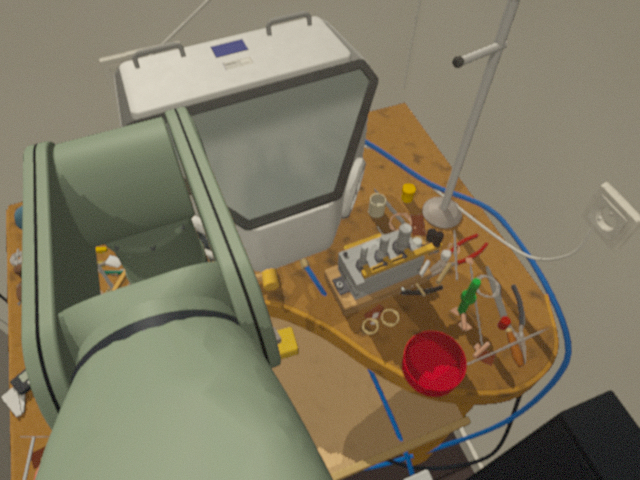

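View pics/t1.png

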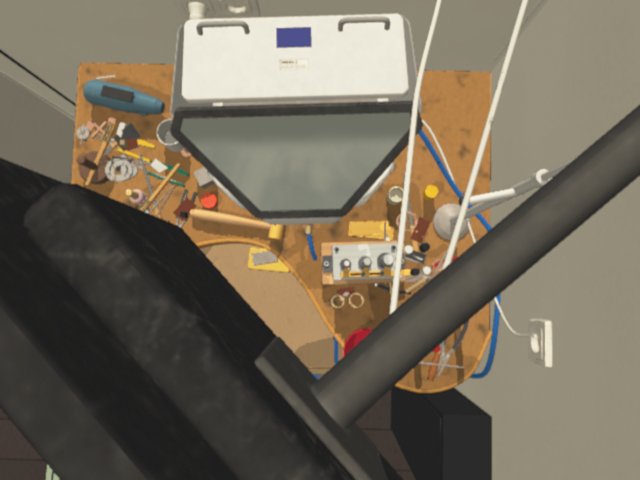

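```bash
python3 -m pendant '[[-36,7,0,0],[-36,7,0,0],[-36,7,0,0],[-36,7,0,0],[-36,7,0,0],[-36,7,0,0],[-36,7,0,0],[-36,7,0,0],[-36,7,0,0],[-36,7,0,0],[0,0,0,0],[0,0,0,0]]'; python3 - <<'E'
from h import *
s=get_state();print(s["tool_pos"],s["joint_positions"].round(2))
c=get_calibration("wrist");print(c)
p,d=get_image("wrist");cv2.imwrite("pics/w2.png",p[:,:,::-1]);np.savez("w2.npz",p=p,d=d,**c)
p,d=get_image("scene");cv2.imwrite("pics/s2.png",p[:,:,::-1])
E
```

```text
t: 3.03
tool_pos: [0.4507, -0.26, 0.2217]
tcp_rot: [0.682, 0.731, 0.0, -0.001]
wrist_force: [-0.1, 0.3, 0.2]
width: 0.0467
[ 0.45073798 -0.25997053  0.22173283] [-0.69  0.09  1.67  0.    1.38 -0.76]
{'mtx': array([[354.05212048,   0.        , 320.39096777],
       [  0.        , 354.05212048, 241.97183761],
       [  0.        ,   0.        ,   1.        ]]), 'R': array([[ 0.9975086 ,  0.07053401, -0.00124252],
       [ 0.06840934, -0.96285986,  0.26119159],
       [ 0.01722652, -0.26062586, -0.96528618]]), 't': array([-0.43085871, -0.30853679,  0.31493078])}
```

View pics/w2.png

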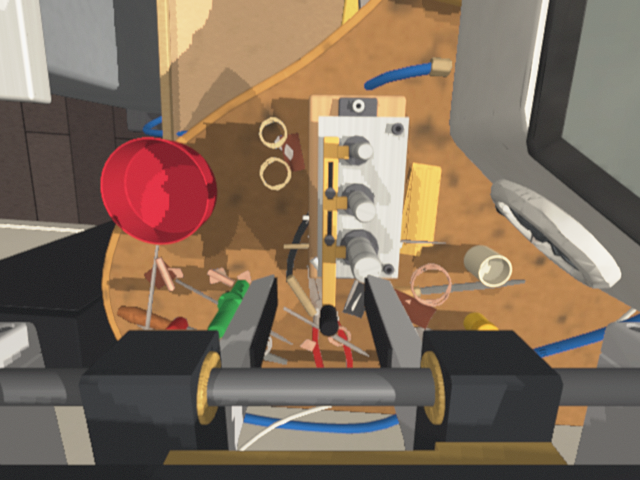

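View pics/s2.png

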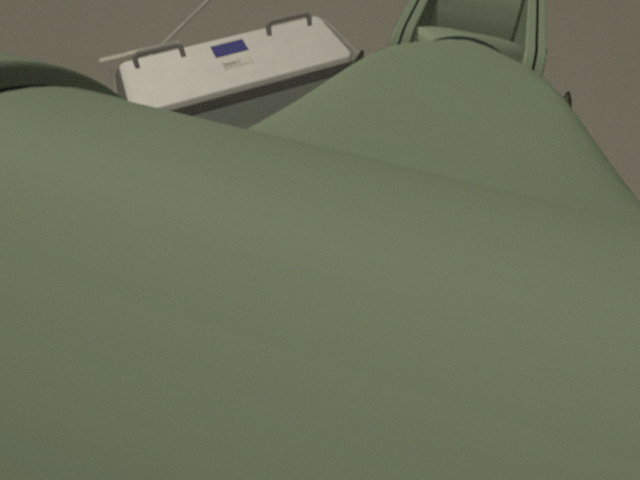

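```bash
python3 - <<'E'
from h import *
w=np.load("w2.npz");p=w["p"]
cv2.imwrite("pics/w2z.png",cv2.resize(p[90:350,280:440,::-1],None,fx=3,fy=3,interpolation=cv2.INTER_CUBIC)[:780])
d=w["d"]
c=dict(mtx=w["mtx"],R=w["R"],t=w["t"])
m=((p.max(2)<45)&(d>0)).astype(np.uint8)
for (x0,y0,x1,y1) in [(312,296,345,340)]:
    for v in range(y0,y1,4): print(v,[(int(p[v,u].max()),round(float(back("w",u,v,d[v,u],c)[2]),3)) for u in range(x0,x1,4)])
for q in [(358,244),(480,205),(590,240),(500,60),(480,120),(610,275)]: print(q,back("w",*q,d[q[1],q[0]],c).round(3))
E
```

```text
296 [(165, 0.021), (171, 0.022), (167, 0.384), (230, 0.099), (230, 0.099), (231, 0.098), (146, 0.0), (139, -0.0), (139, 0.001)]
300 [(158, 0.02), (154, 0.02), (164, 0.022), (230, 0.1), (230, 0.099), (231, 0.098), (144, 0.001), (151, 0.0), (151, -0.0)]
304 [(166, 0.028), (164, 0.02), (169, 0.021), (153, 0.099), (140, 0.099), (219, 0.098), (157, -0.0), (162, -0.0), (146, 0.001)]
308 [(213, 0.384), (181, 0.019), (155, 0.019), (31, 0.103), (32, 0.105), (44, 0.105), (147, 0.0), (163, -0.002), (130, 0.026)]
312 [(205, 0.031), (207, 0.029), (89, 0.103), (33, 0.114), (30, 0.115), (36, 0.115), (117, 0.102), (162, -0.0), (106, 0.027)]
316 [(167, 0.0), (167, 0.017), (78, 0.115), (36, 0.122), (30, 0.124), (39, 0.122), (92, 0.117), (162, 0.001), (162, 0.0)]
320 [(152, -0.001), (163, 0.019), (29, 0.123), (33, 0.129), (39, 0.129), (40, 0.129), (48, 0.124), (162, 0.001), (160, -0.001)]
324 [(160, 0.025), (157, 0.024), (27, 0.128), (46, 0.13), (47, 0.13), (48, 0.129), (46, 0.13), (158, 0.014), (159, 0.0)]
328 [(156, 0.018), (171, 0.018), (43, 0.13), (47, 0.13), (48, 0.129), (45, 0.129), (47, 0.13), (216, 0.018), (206, 0.022)]
332 [(146, 0.018), (184, 0.018), (118, 0.13), (47, 0.13), (45, 0.13), (44, 0.13), (90, 0.13), (184, 0.018), (160, 0.014)]
336 [(150, 0.017), (185, 0.018), (158, -0.0), (147, 0.002), (113, 0.129), (146, 0.026), (168, 0.028), (170, 0.018), (191, 0.017)]
(358, 244) [ 0.48  -0.257  0.113]
(480, 205) [ 0.623 -0.234  0.001]
(590, 240) [ 0.635 -0.234  0.148]
(500, 60) [ 0.559 -0.122  0.127]
(480, 120) [ 0.561 -0.158  0.109]
(610, 275) [ 0.66  -0.259  0.143]
```

View pics/w2z.png

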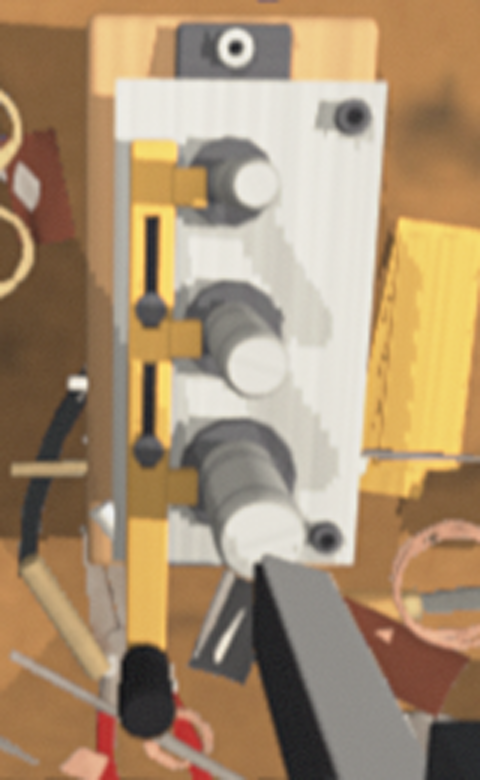

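```bash
python3 - <<'E'
from h import *
w=np.load("w2.npz");c=dict(mtx=w["mtx"],R=w["R"],t=w["t"]);d=w["d"];p=w["p"]
f=lambda q,z:plane("w",280+q[0]/3,90+q[1]/3,z,c)
for n,q,z in [("TR",(387,82),.086),("BR",(353,563),.086),("TL",(117,80),.086),("S",(256,185),.146),("M",(256,367),.146),("L",(263,538),.146),("knob",(147,702),.13)]: print(n,f(q,z).round(4))
# bar pixels: yellow at z~.099, fit direction
P=[]
for v in range(130,330):
  for u in range(318,345):
    X=back("w",u,v,d[v,u],c)
    if abs(X[2]-.099)<.003 and p[v,u,2]<90 and p[v,u,0]>150:P.append(X[:2])
P=np.array(P);vx=cv2.fitLine(P.astype(np.float32),cv2.DIST_HUBER,0,.001,.001).ravel();print(vx,np.degrees(np.arctan2(vx[1],vx[0])))
K=[]
for v in range(300,345):
  for u in range(312,345):
    X=back("w",u,v,d[v,u],c)
    if abs(X[2]-.13)<.0025 and p[v,u].max()<60:K.append(X[:2])
K=np.array(K);print("knob",K.mean(0),(K.max(0)+K.min(0))/2,np.ptp(K,axis=0))
E
```

```text
TR [ 0.5139 -0.1576  0.086 ]
BR [ 0.5222 -0.2932  0.086 ]
TL [ 0.4424 -0.1621  0.086 ]
S [ 0.4746 -0.186   0.146 ]
M [ 0.4788 -0.2259  0.146 ]
L [ 0.4847 -0.2666  0.146 ]
knob [ 0.4616 -0.3199  0.13  ]
[ 0.02024556 -0.999795    0.45725054 -0.24798289] -88.83993
knob [ 0.46119375 -0.32242079] [ 0.46133334 -0.32319159] [0.01372822 0.01387303]
```

```bash
python3 -m pendant '[[-32,3,0,0],[-31,3,0,0],[0,0,0,0],[0,0,20,0],[0,0,20,0],[0,0,20,0],[0,0,10,0],[0,0,0,0],[0,0,0,0]]' 0.5 20; python3 - <<'E'
from h import *
s=get_state();print(s["tool_pos"],s["joint_positions"].round(2))
c=get_calibration("wrist")
p,d=get_image("wrist");cv2.imwrite("pics/w3.png",p[:,:,::-1])
K=[]
for v in range(200,420):
  for u in range(240,420):
    if d[v,u]<=0 or p[v,u].max()>70: continue
    X=back("w",u,v,d[v,u],c)
    if abs(X[2]-.13)<.003:K.append(X[:2])
K=np.array(K);print("knob",K.mean(0),(K.max(0)+K.min(0))/2,np.ptp(K,axis=0))
E
```

```text
t: 3.88
tool_pos: [0.4611, -0.3199, 0.1525]
tcp_rot: [0.681, 0.732, 0.0, -0.0]
wrist_force: [0.1, -0.5, -0.3]
width: 0.0471
[ 0.4610973  -0.31994428  0.15250178] [-0.76  0.25  1.65  0.    1.25 -0.83]
knob [ 0.46143989 -0.3232303 ] [ 0.46133853 -0.32385408] [0.0141773  0.01534925]
```

View pics/w3.png

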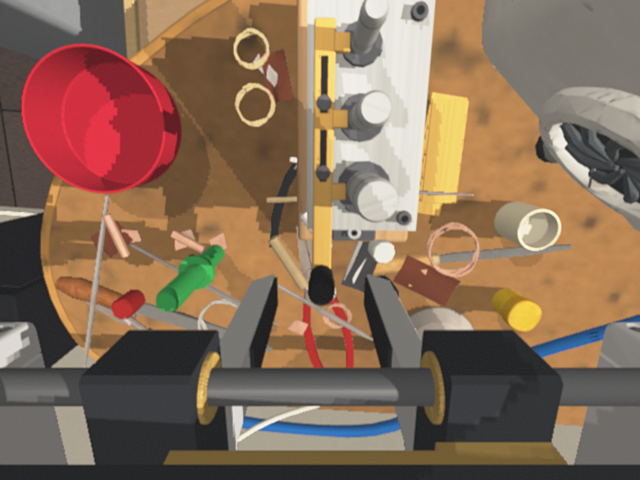

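```bash
python3 -m pendant '[[-3,0,10,0],[0,0,12,0],[0,0,8,0],[0,0,0,0],[0,0,0,0]]' && python3 -m pendant '[[0,0,0,0],[0,0,0,0],[0,0,0,0],[0,0,0,0],[0,0,0,0],[0,0,0,0],[0,0,0,0],[0,0,0,0]]' 0.0 20
```

```text
t: 4.35
tool_pos: [0.4607, -0.3237, 0.1212]
tcp_rot: [0.682, 0.731, 0.0, -0.001]
wrist_force: [0.1, -1.2, -0.3]
width: 0.0469
t: 5.02
tool_pos: [0.4617, -0.3244, 0.1228]
tcp_rot: [0.682, 0.731, 0.0, 0.0]
wrist_force: [0.8, -0.2, 1.0]
width: 0.0155
```

```bash
python3 -m pendant '[[-2.5,0,0,0],[-2.5,0,0,0],[-2.5,0,0,0],[-2.5,0,0,0],[-2.5,0,0,0],[-2.5,0,0,0],[-2.5,0,0,0],[-2.5,0,0,0],[-2,0,0,0],[0,0,0,0],[0,0,0,0],[0,0,0,0]]'
```

```text
t: 6.02
tool_pos: [0.4629, -0.3451, 0.1227]
tcp_rot: [0.682, 0.731, 0.001, -0.001]
wrist_force: [-0.5, 5.5, 7.6]
width: 0.0153
```

```bash
python3 -m pendant '[[-1,0,-0.5,0],[-1,0,0,0],[-1,0,0,0],[0,0,0,0],[0,0,0,0]]'
```

```text
t: 6.43
tool_pos: [0.4629, -0.3452, 0.1227]
tcp_rot: [0.682, 0.731, 0.003, -0.003]
wrist_force: [-0.4, 11.7, 9.6]
width: 0.0156
```

```bash
python3 -m pendant '[[2,0,0,0],[0,0,0,0],[0,0,0,0]]' && python3 -m pendant '[[0,0,0,0],[0,0,0,0],[0,0,0,0],[0,0,0,0],[0,0,0,0],[0,0,-10,0],[0,0,-20,0],[0,0,-30,0],[0,0,-10,0],[0,0,0,0],[0,0,0,0]]' 0.5 20;  python3 - <<'E'
from h import *
s=get_state();print(s["tool_pos"],s["joint_positions"].round(2))
c=get_calibration("wrist")
p,d=get_image("wrist");cv2.imwrite("pics/w4.png",p[:,:,::-1]);np.savez("w4.npz",p=p,d=d,**c)
K=[]
for v in range(150,420):
  for u in range(240,420):
    if d[v,u]<=0 or p[v,u].max()>70: continue
    X=back("w",u,v,d[v,u],c)
    if abs(X[2]-.13)<.003:K.append(X[:2])
K=np.array(K);print("knob",K.mean(0),(K.max(0)+K.min(0))/2,np.ptp(K,axis=0))
E
```

```text
t: 6.68
tool_pos: [0.4628, -0.3451, 0.1227]
tcp_rot: [0.682, 0.731, 0.001, -0.002]
wrist_force: [0.7, 7.6, 6.2]
width: 0.0157
t: 7.6
tool_pos: [0.4633, -0.3476, 0.1936]
tcp_rot: [0.682, 0.731, -0.0, 0.001]
wrist_force: [0.1, 1.3, 0.5]
width: 0.0473
[ 0.46326935 -0.34759601  0.19364   ] [-0.79  0.24  1.56 -0.    1.34 -0.86]
knob [ 0.46250655 -0.34363657] [ 0.46258218 -0.34388611] [0.01366958 0.01443071]
```

View pics/w4.png

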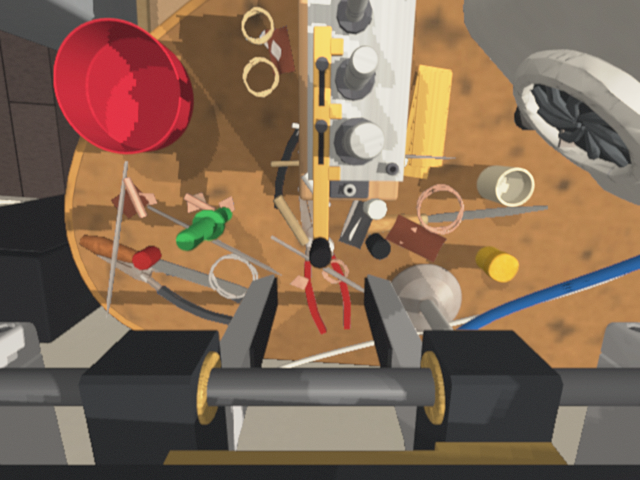

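```bash
python3 - <<'E'
from h import *
w=np.load("w4.npz");c=dict(mtx=w["mtx"],R=w["R"],t=w["t"]);d=w["d"];p=w["p"]
K=[]
for v in range(90,200):
  for u in range(330,400):
    X=back("w",u,v,d[v,u],c)
    if abs(X[2]-.146)<.003:K.append(X)
K=np.array(K);print(len(K),K.mean(0),(K.max(0)+K.min(0))/2,np.ptp(K,axis=0))
# minimal circle
k=K[:,:2].astype(np.float32)*1000
print(cv2.minEnclosingCircle(k))
cv2.imwrite("pics/w4z.png",cv2.resize(p[0:280,280:440,::-1],None,fx=2.1,fy=2.1,interpolation=cv2.INTER_CUBIC))
E
```

```text
1082 [ 0.4837775  -0.26741119  0.14565607] [ 0.48392876 -0.26729755  0.14569706] [0.02094965 0.02129687 0.00537366]
((483.9019775390625, -267.41583251953125), 10.780179977416992)
```

View pics/w4z.png

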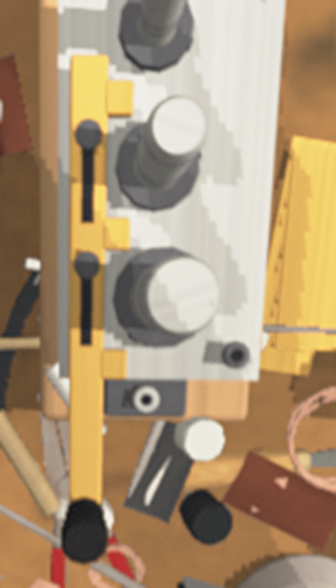

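```bash
python3 -m pendant '[[26,9,0,0],[26,9,0,0],[26.5,8,0,0],[0,0,0,0],[0,0,0,0],[0,0,0,0]]';  python3 - <<'E'
from h import *
s=get_state();print(s["tool_pos"])
c=get_calibration("wrist")
p,d=get_image("wrist");cv2.imwrite("pics/w5.png",p[:,:,::-1])
K=[]
for v in range(150,420):
  for u in range(270,400):
    X=back("w",u,v,d[v,u],c)
    if d[v,u]>0 and abs(X[2]-.146)<.003:K.append(X)
K=np.array(K);k=K[:,:2].astype(np.float32)*1000
print(len(K),K.mean(0),cv2.minEnclosingCircle(k))
E
```

```text
t: 8.15
tool_pos: [0.4827, -0.2669, 0.1916]
tcp_rot: [0.682, 0.732, -0.0, -0.001]
wrist_force: [-0.2, -0.4, 0.8]
width: 0.0469
[ 0.48273933 -0.26691951  0.19157163]
1314 [ 0.48203902 -0.25077986  0.14564564] ((481.00396728515625, -247.31683349609375), 29.543689727783203)
```

View pics/w5.png

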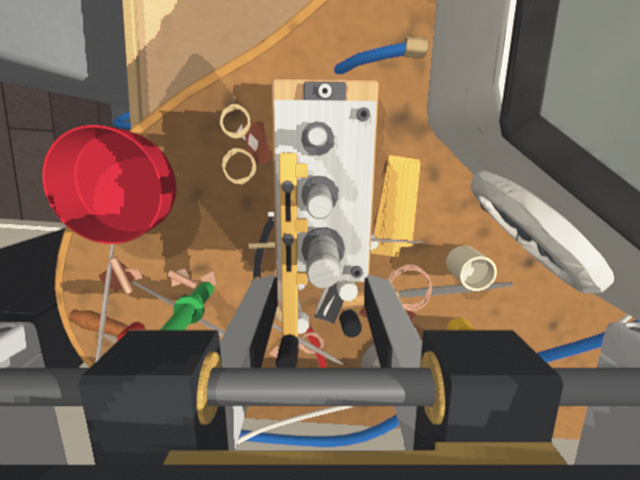

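```bash
python3 -m pendant '[[0,1,15,0],[0,0,15,0],[0,0,15,0],[0,0,15,0],[0,0,8,0],[0,0,0,0],[0,0,0,0],[0,0,0,0]]' 0.5 20;  python3 - <<'E'
from h import *
s=get_state();print(s["tool_pos"],s["wrist_force"])
c=get_calibration("wrist")
p,d=get_image("wrist");cv2.imwrite("pics/w6.png",p[:,:,::-1])
K=[]
for v in range(150,420):
  for u in range(270,400):
    X=back("w",u,v,d[v,u],c)
    if d[v,u]>0 and abs(X[2]-.146)<.003 and X[1]<-.245:K.append(X)
K=np.array(K);k=K[:,:2].astype(np.float32)*1000
print(len(K),K.mean(0),cv2.minEnclosingCircle(k))
E
```

```text
t: 8.87
tool_pos: [0.4849, -0.2679, 0.1258]
tcp_rot: [0.682, 0.731, 0.0, 0.001]
wrist_force: [-0.4, -0.5, 0.5]
width: 0.0473
[ 0.48488187 -0.26788564  0.12579094] [-0.43193415 -0.54269745  0.53376144]
1820 [ 0.48756205 -0.265376    0.14574125] ((496.84649658203125, -264.1794128417969), 23.426292419433594)
```

View pics/w6.png

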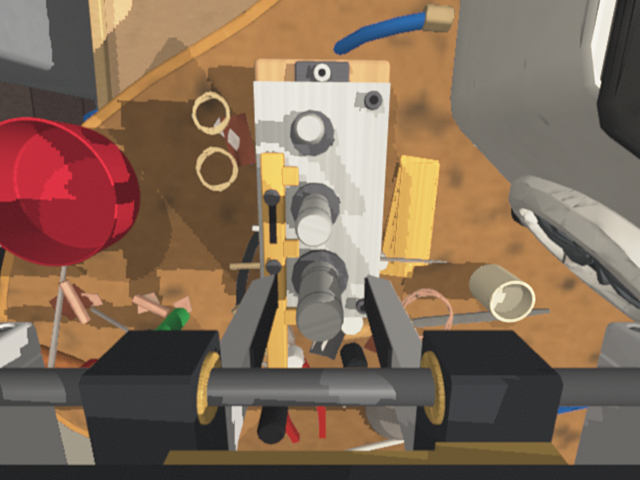

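```bash
python3 -m pendant '[[0,-1,3,0],[0,0,0,0],[0,0,0,0]]' 0.5 8; python3 -m pendant '[[0,0,0,0],[0,0,0,0],[0,0,0,0],[0,0,0,0],[0,0,0,0],[0,0,0,0],[0,0,0,0],[0,0,0,0],[0,0,0,0],[0,0,0,0]]' 0.0 8; python3 -m pendant '[[0,0,0,0],[0,0,0,0],[0,0,0,0],[0,0,0,0]]' 0.0 20;
```

```text
t: 9.17
tool_pos: [0.4835, -0.2671, 0.1223]
tcp_rot: [0.682, 0.731, 0.0, 0.0]
wrist_force: [-0.1, 0.8, 0.1]
width: 0.0469
t: 10.0
tool_pos: [0.4838, -0.2671, 0.1221]
tcp_rot: [0.682, 0.731, 0.0, 0.0]
wrist_force: [2.1, 0.2, -0.3]
width: 0.0219
t: 10.33
tool_pos: [0.4837, -0.2672, 0.1221]
tcp_rot: [0.682, 0.731, 0.0, 0.0]
wrist_force: [3.1, 0.6, 0.4]
width: 0.0216
```

```bash
python3 -m pendant '[[0,0.3,-1,0],[0,0,-1,0],[0,0,-1.5,0],[0,0,-1.5,0],[0,0,-1.5,0],[0,0,-1.5,0],[0,0,0,0],[0,0,0,0]]'
```

```text
t: 11.0
tool_pos: [0.4836, -0.2669, 0.1301]
tcp_rot: [0.682, 0.731, -0.0, -0.0]
wrist_force: [3.1, -0.4, -4.9]
width: 0.0214
```

```bash
python3 -m pendant '[[0,0.5,-1.5,0],[0,0,-1.5,0],[0,0,-1.5,0],[0,0,-1.5,0],[0,0,-1.5,0],[0,0,-1.5,0],[0,0,-1.5,0],[0,0,0,0],[0,0,0,0]]' - 25;python3 -c "
from rig import *;s=get_state();print(s['torque'])"
```

```text
t: 11.75
tool_pos: [0.4838, -0.267, 0.1406]
tcp_rot: [0.682, 0.731, -0.0, -0.0]
wrist_force: [0.5, -0.2, -4.2]
width: 0.0214
[-0.09131594  0.03175858 -0.03604879]
```

```bash
python3 -m pendant '[[0,0,-1.5,0],[0,0,-1.5,0],[0,0,-1.5,0],[0,0,0,0],[0,0,0,0],[0,0,0,0],[0,0,0,0]]'
python3 - <<'E'
from h import *
s=get_state();print(s["tool_pos"],s["wrist_force"])
c=get_calibration("wrist")
p,d=get_image("wrist");cv2.imwrite("pics/w7.png",p[:,:,::-1])
K=[]
for v in range(250,360):
  for u in range(285,350):
    X=back("w",u,v,d[v,u],c)
    if d[v,u]>0 and abs(X[0]-.484)<.012 and abs(X[1]+.2673)<.012 and X[2]>.15:K.append(X)
K=np.array(K);print(len(K),K.mean(0),np.percentile(K[:,2],[50,90,99]))
P=K[K[:,2]>np.median(K[:,2])-.003]
A=np.c_[P[:,:2],np.ones(len(P))];print("tilt",np.linalg.lstsq(A,P[:,2],rcond=None)[0],len(P))
p,d=get_image("top");cv2.imwrite("pics/t7.png",cv2.resize(p[200:320,300:460,::-1],None,fx=4,fy=4))
E
```

```text
t: 12.33
tool_pos: [0.4841, -0.2669, 0.1449]
tcp_rot: [0.682, 0.731, -0.0, -0.0]
wrist_force: [0.7, -0.2, -4.1]
width: 0.0214
[ 0.48406774 -0.26693902  0.14485099] [ 0.68099653 -0.21015481 -4.14141627]
3030 [ 0.48369252 -0.26388466  0.16774781] [0.16829792 0.17741796 0.19662873]
tilt [-0.22648414  0.13087526  0.31534545] 2232
```

View pics/w7.png

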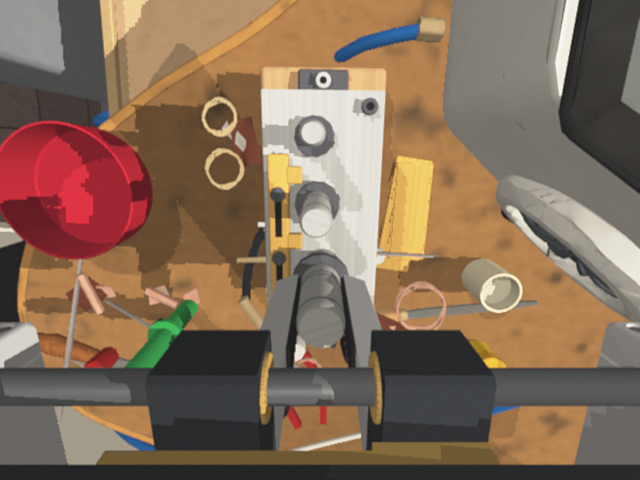

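```bash
python3 - <<'E'
from h import *
c=get_calibration("wrist")
p,d=get_image("wrist")
K=[]
for v in range(250,380):
  for u in range(285,360):
    X=back("w",u,v,d[v,u],c)
    if d[v,u]>0 and np.hypot(X[0]-.484,X[1]+.267)<.0085 and abs(X[2]-.168)<.004:K.append(X)
K=np.array(K);print(len(K),K.mean(0),K[:,2].std())
A=np.c_[K[:,:2],np.ones(len(K))];print("tilt",np.linalg.lstsq(A,K[:,2],rcond=None)[0])
K=[]
for v in range(150,345):
  for u in range(255,350):
    if d[v,u]<=0 : continue
    X=back("w",u,v,d[v,u],c)
    if abs(X[2]-.146)<.003 and X[1]>-.24: K.append(X)
K=np.array(K);print("M,S heads",len(K),K[:,1].min(),K[:,1].max(),np.median(K[:,2]))
s=get_state();print(s["t"],s["wrist_force"],s["torque"],abs(s["joint_vel"]).max())
E
```

```text
1096 [ 0.48397761 -0.26686889  0.16866738] 0.0005608315277743849
tilt [-0.00579321  0.00856834  0.17375779]
M,S heads 788 -0.23318563347318164 -0.21785237900348395 0.14571436342141703
12.4833 [-0.92960486  0.47521973 -3.75126533] [-0.07391783  0.05910938  0.00161055] 0.002320629464324788
```

View pics/t7.png

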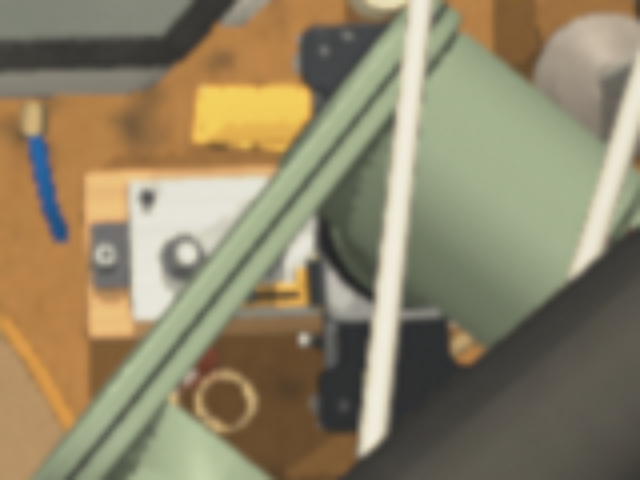

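Head is at 168.7 mm (22.7 mm raised), tilt about 0.01 rad, the side forces are under 1 N, and both other heads are still low. I'm handing it in.

```bash
python3 -m pendant '[[0,0,0,0],[0,0,0,0],[0,0,0,0],[0,0,0,0]]'; python3 -c "
from rig import *;print(finish_job())"
```

```text
t: 12.82
tool_pos: [0.4842, -0.267, 0.1449]
tcp_rot: [0.682, 0.731, -0.0, 0.0]
wrist_force: [0.0, -0.6, -4.6]
width: 0.0215
the job is handed in; nothing more can be done
None
```

The station is open: the keeper bar is out at its stop, and the gripper is holding the thickest punch upright and still, raised about 23 mm. I handed the job in at 12.8 s; it reports no verdict.

- **Keeper bar:** I slid it by the knob until the push force rose to about 12 N with no further movement. The knob then measured about 21 mm from its closed position, against a full travel of 22 mm. The pins sit at the ends of their slots and the teeth are clear of the collars.
- **Thickest punch:** I gripped the shank and drew it up in small steps, shifting sideways to ease a 3 N side load. The last check put the head at 168.7 mm, which is 22.7 mm of rise. Tilt was about 0.01 rad. Side forces were under 1 N, and the downward pull of about 4.6 N is roughly the punch's own weight.
- **Other punches:** The middle head measured 145.7 mm, so it is seated. The smallest punch looked seated in the pictures, but my final height check did not cover its head.
- **Things round about:** I touched no bystander, and the yellow pot looked undisturbed. I did not measure the bystanders again at the end.

One check failed: my first tilt fit gave a meaningless value because it included the gripper fingers. I repeated it on the punch head alone to get the 0.01 rad.

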